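Tip the wax blocks from the carrying tray into the red tub

TASK

Pick up the white carrying tray by its orange bar with the three wax blocks on it, hold its open edge low over the red tub and tip it so that all three blocks slide off into the tub. Then set the empty tray back down flat on the green cutting mat, whole tray on the mat, and let go. Do not touch the blocks with the fingers, and leave the tub upright and the pen, the two paint bottles beside them and the glass tumbler where they are.

Things in the scene. Friction and masses are not known exactly. Their poses are not given: they have to be found in the camera images.
- tray: White plastic carrying tray, 180 x 150 mm (x, y), floor 4 mm thick, walls 4 mm thick and 26 mm high on the +x end and both y sides; the -x end has no wall: pieces slide out there. A fixed orange bail stands on it: two posts at the y sides carry a straight bar across the tray. 350 g empty, about 530 g loaded. Origin: centre of its underside; z up.
- tray_bar (a point): Centre of the orange bar, the place to grip: at (10, 0, 91) mm in the tray's frame. The bar runs along the tray's y (150 mm), 16 mm wide (x) and 18 mm high (82 to 100 mm above the tray's underside), free underneath (50 mm clear above the blocks); same axes as the tray.
- tray_lip (a point): Middle of the tray's open edge, on the floor's upper face: at (-90, 0, 4) mm in the tray's frame; same axes as the tray.
- block_blue: Blue wax crayon block with a paper band, 60 x 32 x 28 mm (x, y, z), 60 g, lying on the tray floor with its long side roughly along the tray's x, on the tray's -y side. Origin: centre of its underside.
- block_yellow: Yellow wax crayon block with a paper band, 60 x 32 x 28 mm (x, y, z), 60 g, lying on the tray floor with its long side roughly along the tray's x, in the middle lane. Origin: centre of its underside.
- block_green: Green wax crayon block with a paper band, 60 x 32 x 28 mm (x, y, z), 60 g, lying on the tray floor with its long side roughly along the tray's x, on the tray's +y side. Origin: centre of its underside.
- tub: Open red plastic tub, loose on the table, 700 g, 220 x 240 mm outside (x, y), 90 mm high, walls and floor 5 mm. Origin: centre of its underside; z up. It stands on one side of the robot's x axis and the mat on the other; which is which changes.
- mat: Green cutting mat with a pale grid, fixed to the table, 300 x 280 mm (x, y), 3 mm thick; the tray starts on its middle. Origin: centre of its underside.
- pen: Black pen, 130 mm long along its x, 10 mm thick, lying along the +y edge of the mat. Origin: centre of its underside. To be left alone.
- bottle_black: Black paint bottle, 64 mm across, 170 mm tall, at the table's left side. Origin: centre of its underside. To be left alone.
- bottle_green: Green paint bottle, 68 mm across, 150 mm tall, at the right side. Origin: centre of its underside. To be left alone.
- tumbler: Clear glass tumbler, 76 mm across, 130 mm tall, beyond the mat and the tub. Origin: centre of its underside. To be left alone.
There are look-alikes about, which are no part of the job. Of the things that look like the block_blue, the smallest one is meant.

How it is judged:
By the outcome, as a careful person would: the job done as asked, in the order asked, and still so for the second after the job is handed in, with the robot touching nothing.
It also fails if it takes over 67 s, if anything falls off the work surface, if the arm or the gripper's body presses on something with over 40 N, if the wrist force passes 120 N, or if a joint passes its speed limit or range.

ROBOT

A 7-joint arm with a two-finger parallel gripper is mounted at the origin on the work surface. World frame = base frame: x ahead of the robot, y to its left, z up, the work surface at z = 0. Lengths are in m, angles in rad, forces in N, time in s.
With the tool pointing down it reaches from about 0.4 to 0.85 m from the base axis. Payload 4.5 kg.
Tool frame: the origin (TCP) lies midway between the tips of the shut fingers; the grasp point (between the pads) lies 19 mm behind it; z points along the fingers, y is the line along which they close (so a half turn about z gives the same grasp; the last joint's range is limited). The gripper opens to 88 mm and grips with 3 to 60 N. Pads are 18 mm wide; open, the fingers measure 123 mm over their backs; the gripper's body (75 mm by 187 mm) begins 45 mm behind the grasp point.
Start: joints at [1.275, 0.689, -0.195, 1.565, 0.157, 0.902, -0.215], TCP at [0.202, -0.591, 0.239] pointing down, gripper open.
Joint ranges: [-3.01, 3.01], [-0.46, 2.08], [-1.47, 1.51], [0.13, 2.56], [-1, 4.14], [0.04, 2.09], [-2.66, 2.66]. Speed limits (rad/s): [2.57, 2.57, 3.14, 3.14, 3.14, 3.14, 3.14].

INTERFACE

Orientations are given as [roll, pitch, yaw] about the fixed x, y, z axes, in that order (R = Rz(yaw) Ry(pitch) Rx(roll)).
In Python, from plant import sense, camera, close_job gives the robot as it stands.
- The arm moves only by the tool servo_tool, never from a script. Its argument "rows" is a list of rows, each an object of numbers: "dx", "dy", "dz": the shift along the tool's x, y, z in cm; "yaw": the turn about the tool's z in rad; "jaw": the opening, from -1 (shut) to 1 (fully open). A call has exactly 5 rows; each row shifts and turns the commanded pose from where the row before left it, along the tool's axes as they then stand; what a row does not reach is not made up. A row lasts 1/12 s, in which the tool goes at most 41.7 mm and 7.16 degrees, less where a joint would pass 70% of its speed; a pose out of reach is approached as far as the arm can. A call with a gripper value outside its range is refused whole. The fingers move at their own pace and stop on an object; the grip force is fixed at half the most. Time passes only in rows, so rows that do not move let the fingers close, or fill a call up. It gives the time, the measured TCP pose, the force, the opening and the grip force at its end, in the units of the state.
- sense(): the state, without advancing time (a new reading comes with each control period).
- camera(name): name is "side" or "top"; returns a dict with "img" (420x560x3 uint8, red, green, blue), "K" (3x3 intrinsics, pixels), "rvec" (rotation vector, rad) and "tvec" (3), from world to camera coordinates, as OpenCV has them. Camera axes: x right, y down, z forward; pixel columns grow to the right and rows downward; lengths in m; the calibration is good to about 2 mm. A picture is of the moment at which its call begins. There is no depth.
- close_job(): hands the job in; it is judged then, once.
The state is a dict: "time_s": time; "joints": joint angles; "joint_vel": joint speeds; "joint_efforts": joint torques, N m; "tcp_pos": TCP position; "tool_rot": TCP orientation; "contact_force": force on the tool from outside, world axes, zero at the start; "torque": the same for the moment, N m; "grip_width": finger opening in m; "gripper_force": force on a finger pad.
Only numpy, scipy, OpenCV 4.12 (cv2) and the standard library are available. Lean on these libraries where they do the work, as an engineer would, in place of code of your own. Each camera call takes 0.05 s, during which the arm holds its last target. There are 200 camera calls.

## Working session

There is one attempt and no reset: what is moved stays moved. The work goes in short steps, Python scripts to look and compute and a tool call to move; the robot and the scene stay as the last step left them, time stands still between calls to the robot, and variables do not carry over. Pictures are saved under pics/ and viewed, at most 10 in all, crops included, and the job is handed in when it is done.

Besides the shell and the picture viewer there is one more tool, called after "Call:" as name(argument=value, ...) on one line, values as JSON. servo_tool: Moves the arm, as the interface text tells. Its arguments: {"type":"object","properties":{"rows":{"type":"array"}},"required":["rows"]}

```bash
mkdir -p pics; ls
python3 - <<'E'
from plant import sense,camera
import cv2,numpy as np
for n in("top","side"):
    c=camera(n); cv2.imwrite(f"pics/{n}0.png",c["img"][:,:,::-1])
    R=cv2.Rodrigues(np.array(c["rvec"]))[0]; print(n,(-R.T@np.array(c["tvec"]).ravel()).round(3),R.round(3).tolist(),np.array(c["K"]).round(1).tolist())
s=sense();print(s["tcp_pos"],s["tool_rot"],s["time_s"])
E
```

```text
pics
top [ 0.322 -0.029  1.555] [[-0.001, -1.0, -0.026], [-0.986, 0.005, -0.166], [0.166, 0.025, -0.986]] [[545.5, 0.0, 279.3], [0.0, 545.5, 210.0], [0.0, 0.0, 1.0]]
side [ 0.519 -1.374  1.003] [[0.999, -0.044, 0.003], [-0.022, -0.553, -0.833], [0.039, 0.832, -0.553]] [[492.6, 0.0, 266.9], [0.0, 492.6, 211.3], [0.0, 0.0, 1.0]]
[ 0.20220511 -0.59078163  0.2379911 ] [-3.13992609e+00  1.14247146e-04  3.29918012e-01] 0.1
```

View pics/top0.png

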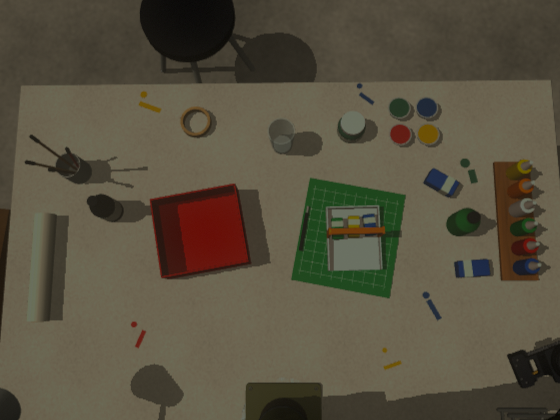

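View pics/side0.png

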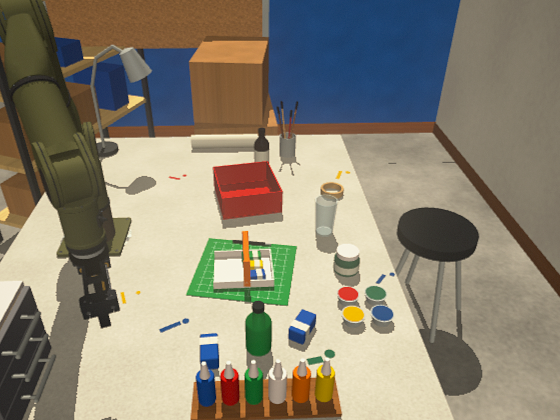

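```bash
cat > h.py <<'E'
import cv2,numpy as np
from plant import sense,camera
def grab(n):
    c=camera(n); c["R"]=cv2.Rodrigues(np.array(c["rvec"]))[0]; c["t"]=np.array(c["tvec"]).ravel(); c["K"]=np.array(c["K"]); return c
def w(c,u,v,z):
    d=c["R"].T@np.linalg.inv(c["K"])@[u,v,1]; o=-c["R"].T@c["t"]; return o+d*(z-o[2])/d[2]
def px(c,P): return cv2.projectPoints(np.array(P,float).reshape(-1,1,3),np.array(c["rvec"]),c["t"],c["K"],None)[0].reshape(-1,2)
def crop(c,u0,v0,u1,v1,f,name,g=2.0):
    im=np.clip(c["img"][v0:v1,u0:u1,::-1]*g,0,255).astype(np.uint8)
    cv2.imwrite(name,cv2.resize(im,None,fx=f,fy=f,interpolation=cv2.INTER_CUBIC))
E
python3 - <<'E'
from h import *
t=grab("top");s=grab("side")
a=cv2.resize(np.clip(t["img"][170:305,285:415]*2.2,0,255).astype(np.uint8),(520,540),interpolation=cv2.INTER_CUBIC)
b=cv2.resize(np.clip(s["img"][225:305,185:305]*1.3,0,255).astype(np.uint8),(0,0),fx=2.3,fy=4.5) if 0 else cv2.resize(np.clip(s["img"][228:305,205:285]*1.2,0,255).astype(np.uint8),(280,270),interpolation=cv2.INTER_CUBIC)
o=np.zeros((540,800,3),np.uint8);o[:,:520]=a;o[:270,520:]=b
cv2.imwrite("pics/z1.png",o[:,:,::-1])
def seg(c,lo,hi):
    m=cv2.inRange(cv2.cvtColor(c["img"],cv2.COLOR_RGB2HSV),lo,hi)
    k,l,st,ce=cv2.connectedComponentsWithStats(m); 
    return l,st,ce
# orange bar in top
l,st,ce=seg(t,(5,180,60),(18,255,255))
for i in range(1,len(st)):
    if st[i,4]>60:print("or",st[i],ce[i], w(t,*ce[i],.103))
# red tub top rim
l,st,ce=seg(t,(0,150,20),(4,255,255)); l2=l
i=1+np.argmax(st[1:,4]);pts=np.argwhere(l==i)[:,::-1].astype(np.float32)
r=cv2.boxPoints(cv2.minAreaRect(pts));print("tub",r.tolist());q=np.array([w(t,*p,.09)[:2] for p in r]);print(q.round(3),q.mean(0))
h=cv2.inRange(cv2.cvtColor(t["img"],cv2.COLOR_RGB2HSV),(55,120,40),(75,255,255))[:, :];k,l,st,ce=cv2.connectedComponentsWithStats(h);i=1+np.argmax(st[1:,4]);pts=np.argwhere(l==i)[:,::-1].astype(np.float32)
r=cv2.boxPoints(cv2.minAreaRect(pts));q=np.array([w(t,*p,.003)[:2] for p in r]);print("mat",q.round(3),q.mean(0))
E
```

```text
or [505 178  28  29 331] [516.28398792 189.56797583] [ 0.61923997 -0.62920245  0.103     ]
or [497 188  38  76 651] [506.49001536 230.29646697] [ 0.50909311 -0.59546562  0.103     ]
or [159 205  14   9  65] [164.98461538 208.67692308] [0.57248338 0.31858292 0.103     ]
or [327 226  58  11 344] [355.11918605 230.54651163] [ 0.51026064 -0.1948144   0.103     ]
or [166 250  16  23 120] [172.71666667 263.975     ] [0.42256095 0.29276533 0.103     ]
tub [[146.927978515625, 199.10400390625], [234.39999389648438, 183.20001220703125], [248.68798828125, 261.7840270996094], [161.21597290039062, 277.6880187988281]]
[[0.602 0.373]
 [0.645 0.132]
 [0.429 0.091]
 [0.387 0.326]] [0.51552493 0.23015599]
mat [[ 0.386 -0.022]
 [ 0.68  -0.079]
 [ 0.624 -0.359]
 [ 0.335 -0.295]] [ 0.50604392 -0.18867605]
```

View pics/z1.png

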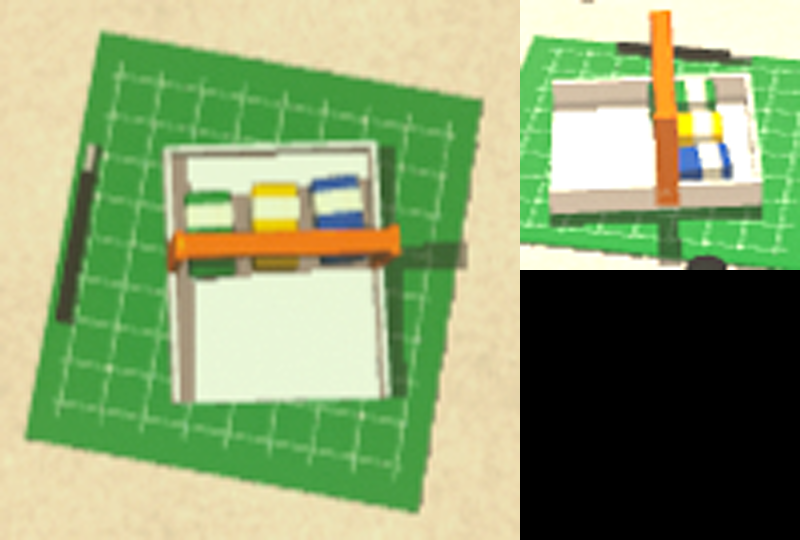

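Run:
```python
from h import *
t=grab("top");s=grab("side")
f=lambda a,b:(285+a/4,170+b/4)
for n,p,z in [("barL",(170,242),.103),("barR",(400,234),.103),("barLbot",(170,256),.09),("TL",(165,148),.033),("TR",(377,143),.033),("BL",(174,403),.01),("BR",(390,397),.01)]: print(n,w(t,*f(*p),z).round(4))
# side bar: crop scale 3.5, origin 205,228 ; top end face
for n,p in [("far top L",(650,12)),("far top R",(671,12)),("near top L",(654,119)),("near top R",(677,117))]: print(n,w(s,205+(p[0]-520)/3.5,228+p[1]/3.5,.103).round(4))
# tub corners by approx quad of mask
m=cv2.inRange(cv2.cvtColor(t["img"],cv2.COLOR_RGB2HSV),(0,120,20),(6,255,255))+cv2.inRange(cv2.cvtColor(t["img"],cv2.COLOR_RGB2HSV),(172,120,20),(180,255,255))
cs=max(cv2.findContours(m,0,2)[0],key=cv2.contourArea); q=cv2.approxPolyDP(cv2.convexHull(cs),6,True).reshape(-1,2);print(q.tolist(),[w(t,*p,.09)[:2].round(3).tolist() for p in q])
```

```text
barL [ 0.5107 -0.1211  0.103 ]
barR [ 0.5154 -0.2745  0.103 ]
barLbot [ 0.5029 -0.1218  0.09  ]
TL [ 0.5868 -0.1231  0.033 ]
TR [ 0.5895 -0.2724  0.033 ]
BL [ 0.4086 -0.128   0.01  ]
BR [ 0.4124 -0.2794  0.01  ]
far top L [ 0.4996 -0.1294  0.103 ]
far top R [ 0.5182 -0.1301  0.103 ]
near top L [ 0.5024 -0.2785  0.103 ]
near top R [ 0.5213 -0.2767  0.103 ]
[[234, 184], [248, 261], [161, 277], [150, 199]] [[0.643, 0.133], [0.431, 0.093], [0.389, 0.326], [0.602, 0.364]]
```

Call:
servo_tool(rows=[{"yaw": -0.12,"jaw": 1},{"yaw": -0.12,"jaw": 1},{"yaw": -0.12,"jaw": 1},{"yaw": -0.12,"jaw": 1},{"yaw": -0.12,"jaw": 1}])

```text
invalid input at $.rows[0]: expected keys dx, dy, dz, yaw, jaw
```

Call:
servo_tool(rows=[{"yaw": -0.12,"jaw": 1},{"yaw": -0.12,"jaw": 1},{"yaw": -0.12,"jaw": 1},{"yaw": -0.12,"jaw": 1},{"yaw": -0.12,"jaw": 1}])

```text
invalid input at $.rows[0]: expected keys dx, dy, dz, yaw, jaw
```

Call:
servo_tool(rows=[{"dx": 0,"dy": 0,"dz": 0,"yaw": -0.12,"jaw": 1},{"dx": 0,"dy": 0,"dz": 0,"yaw": -0.12,"jaw": 1},{"dx": 0,"dy": 0,"dz": 0,"yaw": -0.12,"jaw": 1},{"dx": 0,"dy": 0,"dz": 0,"yaw": -0.12,"jaw": 1},{"dx": 0,"dy": 0,"dz": 0,"yaw": -0.12,"jaw": 1}])

```text
time_s: 0.72
tcp_pos: [0.2024, -0.5913, 0.2387]
tool_rot: [-3.142, 0.0, 0.936]
contact_force: [0.8, 0.3, -0.3]
grip_width: 0.0882
gripper_force: 0.0
```

Call:
servo_tool(rows=[{"dx": 0,"dy": 0,"dz": 0,"yaw": -0.12,"jaw": 1},{"dx": 0,"dy": 0,"dz": 0,"yaw": -0.12,"jaw": 1},{"dx": 0,"dy": 0,"dz": 0,"yaw": -0.12,"jaw": 1},{"dx": 0,"dy": 0,"dz": 0,"yaw": -0.12,"jaw": 1},{"dx": 0,"dy": 0,"dz": 0,"yaw": -0.12,"jaw": 1}])

```text
time_s: 1.13
tcp_pos: [0.2022, -0.5913, 0.2386]
tool_rot: [-3.141, -0.0, 1.536]
contact_force: [-0.2, -0.9, -0.1]
grip_width: 0.088
gripper_force: 0.0
```

Call:
servo_tool(rows=[{"dx": 0,"dy": 0,"dz": 0,"yaw": -0.06,"jaw": 1},{"dx": 2.5,"dy": 2,"dz": 0,"yaw": 0,"jaw": 1},{"dx": 2.5,"dy": 2,"dz": 0,"yaw": 0,"jaw": 1},{"dx": 2.5,"dy": 2,"dz": 0,"yaw": 0,"jaw": 1},{"dx": 2.5,"dy": 2,"dz": 0,"yaw": 0,"jaw": 1}])

```text
time_s: 1.55
tcp_pos: [0.281, -0.4888, 0.2387]
tool_rot: [3.141, 0.0, 1.589]
contact_force: [0.7, -0.4, -0.1]
grip_width: 0.0885
gripper_force: 0.0
```

Call:
servo_tool(rows=[{"dx": 2.5,"dy": 2,"dz": 0,"yaw": 0,"jaw": 1},{"dx": 2.5,"dy": 2,"dz": 0,"yaw": 0,"jaw": 1},{"dx": 2.5,"dy": 2,"dz": 0,"yaw": 0,"jaw": 1},{"dx": 2.5,"dy": 2,"dz": 0,"yaw": 0,"jaw": 1},{"dx": 2.5,"dy": 2,"dz": 0,"yaw": 0,"jaw": 1}])

```text
time_s: 1.97
tcp_pos: [0.3788, -0.3618, 0.2388]
tool_rot: [3.142, 0.0, 1.589]
contact_force: [0.6, -0.5, -0.2]
grip_width: 0.088
gripper_force: 0.0
```

Call:
servo_tool(rows=[{"dx": 2.5,"dy": 2,"dz": 0,"yaw": 0,"jaw": 1},{"dx": 2.5,"dy": 2,"dz": 0,"yaw": 0,"jaw": 1},{"dx": 2.5,"dy": 2.5,"dz": 0,"yaw": 0,"jaw": 1},{"dx": 2.5,"dy": 2.5,"dz": 0,"yaw": 0,"jaw": 1},{"dx": 2.5,"dy": 2.5,"dz": 0,"yaw": 0,"jaw": 1}])

```text
time_s: 2.38
tcp_pos: [0.4916, -0.2346, 0.2388]
tool_rot: [3.142, 0.0, 1.589]
contact_force: [0.4, -0.8, -0.7]
grip_width: 0.0882
gripper_force: 0.0
```

Call:
servo_tool(rows=[{"dx": 2.5,"dy": 2,"dz": 0,"yaw": 0,"jaw": 1},{"dx": 0,"dy": 0,"dz": 2,"yaw": 0,"jaw": 1},{"dx": 0,"dy": 0,"dz": 2,"yaw": 0,"jaw": 1},{"dx": 0,"dy": 0,"dz": 2,"yaw": 0,"jaw": 1},{"dx": 0,"dy": 0,"dz": 0,"yaw": 0,"jaw": 1}])

```text
time_s: 2.8
tcp_pos: [0.508, -0.2099, 0.1756]
tool_rot: [-3.135, -0.002, 1.59]
contact_force: [-0.5, -0.1, -0.3]
grip_width: 0.0881
gripper_force: 0.0
```

Call:
servo_tool(rows=[{"dx": 0.9,"dy": 0.2,"dz": 2,"yaw": 0,"jaw": 1},{"dx": 0,"dy": 0,"dz": 2,"yaw": 0,"jaw": 1},{"dx": 0,"dy": 0,"dz": 2,"yaw": 0,"jaw": 1},{"dx": 0,"dy": 0,"dz": 2,"yaw": 0,"jaw": 1},{"dx": 0,"dy": 0,"dz": 1,"yaw": 0,"jaw": 1}])

```text
time_s: 3.22
tcp_pos: [0.5116, -0.2015, 0.0877]
tool_rot: [-3.14, -0.0, 1.59]
contact_force: [-0.4, 0.0, 0.5]
grip_width: 0.0879
gripper_force: 0.0
```

Call:
servo_tool(rows=[{"dx": 0,"dy": 0,"dz": 1,"yaw": 0,"jaw": 1},{"dx": 0,"dy": 0,"dz": 0,"yaw": 0,"jaw": 0.4},{"dx": 0,"dy": 0,"dz": 0,"yaw": 0,"jaw": 0},{"dx": 0,"dy": 0,"dz": 0,"yaw": 0,"jaw": -0.3},{"dx": 0,"dy": 0,"dz": 0,"yaw": 0,"jaw": -0.5}])

```text
time_s: 3.63
tcp_pos: [0.5128, -0.2016, 0.0797]
tool_rot: [3.14, 0.001, 1.59]
contact_force: [0.6, -0.3, -0.6]
grip_width: 0.0635
gripper_force: 0.0
```

Call:
servo_tool(rows=[{"dx": 0,"dy": 0,"dz": 0,"yaw": 0,"jaw": -0.7},{"dx": 0,"dy": 0,"dz": 0,"yaw": 0,"jaw": -1},{"dx": 0,"dy": 0,"dz": 0,"yaw": 0,"jaw": -1},{"dx": 0,"dy": 0,"dz": 0,"yaw": 0,"jaw": -1},{"dx": 0,"dy": 0,"dz": 0,"yaw": 0,"jaw": -1}])

```text
time_s: 4.05
tcp_pos: [0.5121, -0.2014, 0.0788]
tool_rot: [3.141, 0.0, 1.59]
contact_force: [0.7, 0.5, -0.4]
grip_width: 0.0303
gripper_force: 0.0
```

Call:
servo_tool(rows=[{"dx": 0,"dy": 0,"dz": 0.4,"yaw": 0,"jaw": -1},{"dx": 0,"dy": 0,"dz": 0,"yaw": 0,"jaw": -1},{"dx": 0,"dy": 0,"dz": 0,"yaw": 0,"jaw": -1},{"dx": 0,"dy": 0,"dz": 0,"yaw": 0,"jaw": -1},{"dx": 0,"dy": 0,"dz": 0,"yaw": 0,"jaw": -1}])

```text
time_s: 4.47
tcp_pos: [0.5117, -0.2013, 0.0742]
tool_rot: [-3.141, -0.0, 1.59]
contact_force: [0.4, -0.1, -5.2]
grip_width: 0.0156
gripper_force: 30.0
```

Call:
servo_tool(rows=[{"dx": 0,"dy": 0,"dz": 0,"yaw": 0,"jaw": -1},{"dx": 0,"dy": 0,"dz": 0,"yaw": 0,"jaw": -1},{"dx": 0,"dy": 0,"dz": 0,"yaw": 0,"jaw": -1},{"dx": 0,"dy": 0,"dz": 0,"yaw": 0,"jaw": -1},{"dx": 0,"dy": 0,"dz": 0,"yaw": 0,"jaw": -1}])

```text
time_s: 4.88
tcp_pos: [0.5122, -0.2014, 0.0747]
tool_rot: [3.141, 0.0, 1.59]
contact_force: [-0.5, -0.3, -4.8]
grip_width: 0.0155
gripper_force: 30.0
```

Call:
servo_tool(rows=[{"dx": 0,"dy": 0,"dz": -0.5,"yaw": 0,"jaw": -1},{"dx": 0,"dy": 0,"dz": -0.5,"yaw": 0,"jaw": -1},{"dx": 0,"dy": 0,"dz": -1,"yaw": 0,"jaw": -1},{"dx": 0,"dy": 0,"dz": -1,"yaw": 0,"jaw": -1},{"dx": 0,"dy": 0,"dz": -1,"yaw": 0,"jaw": -1}])

```text
time_s: 5.3
tcp_pos: [0.5123, -0.2014, 0.1161]
tool_rot: [3.141, 0.0, 1.59]
contact_force: [-0.2, 0.0, -6.0]
grip_width: 0.0155
gripper_force: 30.0
```

Call:
servo_tool(rows=[{"dx": 0,"dy": 0,"dz": -1.5,"yaw": 0,"jaw": -1},{"dx": 0,"dy": 0,"dz": -1.5,"yaw": 0,"jaw": -1},{"dx": 0,"dy": 0,"dz": -1.5,"yaw": 0,"jaw": -1},{"dx": 0,"dy": 0,"dz": -1.5,"yaw": 0,"jaw": -1},{"dx": 0,"dy": 0,"dz": -1.5,"yaw": 0,"jaw": -1}])

```text
time_s: 5.72
tcp_pos: [0.5118, -0.2014, 0.1915]
tool_rot: [3.141, 0.0, 1.59]
contact_force: [-0.2, 0.3, -5.0]
grip_width: 0.0157
gripper_force: 30.0
```

Call:
servo_tool(rows=[{"dx": 0.5,"dy": 0,"dz": -1.5,"yaw": 0,"jaw": -1},{"dx": 1,"dy": 0,"dz": -1.5,"yaw": 0,"jaw": -1},{"dx": 1.5,"dy": 0,"dz": -1.5,"yaw": 0,"jaw": -1},{"dx": 1.5,"dy": 0,"dz": -1,"yaw": 0,"jaw": -1},{"dx": 1.5,"dy": 0,"dz": -0.5,"yaw": 0,"jaw": -1}])

```text
time_s: 6.13
tcp_pos: [0.5114, -0.1402, 0.2518]
tool_rot: [3.139, 0.001, 1.59]
contact_force: [0.2, -1.1, -5.9]
grip_width: 0.0159
gripper_force: 30.0
```

```bash
python3 -c "
from h import *
c=grab('side');crop(c,60,90,400,330,2,'pics/lift.png',1.2)"
```

```text
(no output)
```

View pics/lift.png

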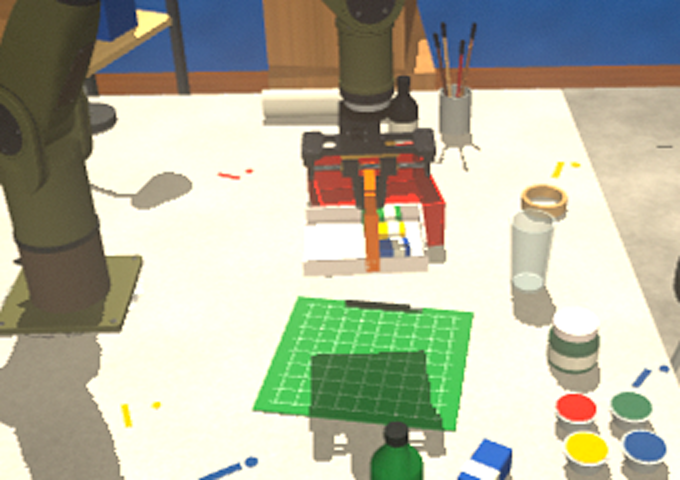

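Call:
servo_tool(rows=[{"dx": 1.5,"dy": 0.2,"dz": 0,"yaw": 0,"jaw": -1},{"dx": 1.5,"dy": 0.3,"dz": 0,"yaw": 0,"jaw": -1},{"dx": 1.5,"dy": 0.3,"dz": 0,"yaw": 0,"jaw": -1},{"dx": 1.5,"dy": 0.3,"dz": 0,"yaw": 0,"jaw": -1},{"dx": 1.5,"dy": 0.3,"dz": 0,"yaw": 0,"jaw": -1}])

```text
time_s: 6.6
tcp_pos: [0.5229, -0.0648, 0.2494]
tool_rot: [-3.14, 0.0, 1.591]
contact_force: [-0.0, 0.1, -4.7]
grip_width: 0.0152
gripper_force: 30.0
```

Call:
servo_tool(rows=[{"dx": 1.5,"dy": 0.3,"dz": 0,"yaw": 0,"jaw": -1},{"dx": 1.5,"dy": 0.3,"dz": 0,"yaw": 0,"jaw": -1},{"dx": 1.5,"dy": 0.3,"dz": 0,"yaw": 0,"jaw": -1},{"dx": 1.5,"dy": 0.3,"dz": 0,"yaw": 0,"jaw": -1},{"dx": 1.5,"dy": 0.3,"dz": 0,"yaw": 0,"jaw": -1}])

```text
time_s: 7.02
tcp_pos: [0.5364, 0.0105, 0.2493]
tool_rot: [-3.14, 0.0, 1.591]
contact_force: [0.2, -0.4, -4.8]
grip_width: 0.0154
gripper_force: 30.0
```

Call:
servo_tool(rows=[{"dx": 1.5,"dy": 0.3,"dz": 0,"yaw": -0.02,"jaw": -1},{"dx": 1.5,"dy": 0.3,"dz": 0,"yaw": -0.03,"jaw": -1},{"dx": 1.5,"dy": 0.3,"dz": 0,"yaw": -0.03,"jaw": -1},{"dx": 1.5,"dy": 0.3,"dz": 0,"yaw": -0.03,"jaw": -1},{"dx": 1.5,"dy": 0.3,"dz": 0,"yaw": -0.03,"jaw": -1}])

```text
time_s: 7.43
tcp_pos: [0.5466, 0.0864, 0.2496]
tool_rot: [-3.141, 0.0, 1.733]
contact_force: [0.4, 0.1, -5.8]
grip_width: 0.0153
gripper_force: 30.0
```

Call:
servo_tool(rows=[{"dx": 1.5,"dy": 0.5,"dz": 0,"yaw": -0.02,"jaw": -1},{"dx": 1.5,"dy": 0.5,"dz": 0,"yaw": 0,"jaw": -1},{"dx": 1.5,"dy": 0.5,"dz": 0,"yaw": 0,"jaw": -1},{"dx": 1.5,"dy": 0.5,"dz": 0,"yaw": 0,"jaw": -1},{"dx": 1.5,"dy": 0.5,"dz": 0,"yaw": 0,"jaw": -1}])

```text
time_s: 7.85
tcp_pos: [0.558, 0.1646, 0.2495]
tool_rot: [-3.141, 0.0, 1.751]
contact_force: [0.3, -0.6, -5.1]
grip_width: 0.0155
gripper_force: 30.0
```

Call:
servo_tool(rows=[{"dx": 1.5,"dy": 0.5,"dz": 0,"yaw": 0,"jaw": -1},{"dx": 1.5,"dy": 0.5,"dz": 0,"yaw": 0,"jaw": -1},{"dx": 1,"dy": 0.5,"dz": 0,"yaw": 0,"jaw": -1},{"dx": 0.5,"dy": 0.3,"dz": 0,"yaw": 0,"jaw": -1},{"dx": 0,"dy": 0,"dz": 0,"yaw": 0,"jaw": -1}])

```text
time_s: 8.27
tcp_pos: [0.5681, 0.2126, 0.2496]
tool_rot: [3.141, -0.001, 1.752]
contact_force: [-0.0, 0.3, -5.2]
grip_width: 0.0154
gripper_force: 30.0
```

Call:
servo_tool(rows=[{"dx": 0.8,"dy": 0,"dz": 1,"yaw": 0,"jaw": -1},{"dx": 1,"dy": 0,"dz": 1.5,"yaw": 0,"jaw": -1},{"dx": 0.7,"dy": 0,"dz": 1.5,"yaw": 0,"jaw": -1},{"dx": 0,"dy": 0,"dz": 1.5,"yaw": 0,"jaw": -1},{"dx": 0,"dy": 0,"dz": 1.2,"yaw": 0,"jaw": -1}])

```text
time_s: 8.68
tcp_pos: [0.5627, 0.2345, 0.1808]
tool_rot: [-3.14, 0.001, 1.75]
contact_force: [0.5, -0.9, -5.8]
grip_width: 0.0156
gripper_force: 30.0
```

Call:
servo_tool(rows=[{"dx": 0,"dy": 0,"dz": 0.8,"yaw": 0,"jaw": -1},{"dx": 0,"dy": 0,"dz": 0.4,"yaw": 0,"jaw": -1},{"dx": 0,"dy": 0,"dz": 0,"yaw": 0,"jaw": -1},{"dx": 0,"dy": 0,"dz": 0,"yaw": 0,"jaw": -1},{"dx": 0,"dy": 0,"dz": 0,"yaw": 0,"jaw": -1}])

```text
time_s: 9.1
tcp_pos: [0.5642, 0.2354, 0.1715]
tool_rot: [3.14, -0.0, 1.749]
contact_force: [0.3, 0.6, -5.3]
grip_width: 0.0158
gripper_force: 30.0
```

```bash
python3 -c "
from h import *
c=grab('side');a=cv2.resize(c['img'][130:270,170:370],None,fx=2.6,fy=2.6);t=grab('top');b=cv2.resize(np.clip(t['img'][150:300,130:270]*2.,0,255).astype(np.uint8),(280,300))
o=np.zeros((364,800,3),np.uint8);o[:,:520]=a;o[:300,520:]=b;cv2.imwrite('pics/rim.png',o[:,:,::-1])"
```

```text
(no output)
```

View pics/rim.png

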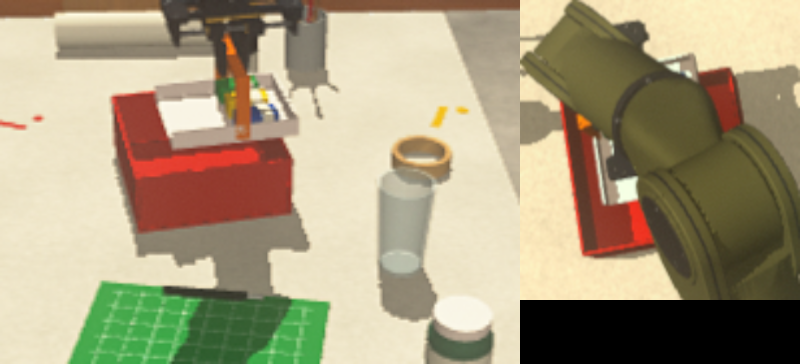

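Call:
servo_tool(rows=[{"dx": 0,"dy": 0,"dz": 0.5,"yaw": 0,"jaw": -1},{"dx": 0,"dy": 0,"dz": 0.5,"yaw": 0,"jaw": -1},{"dx": 0,"dy": -0.3,"dz": 0.3,"yaw": 0,"jaw": -1},{"dx": 0,"dy": -0.3,"dz": 0.2,"yaw": 0,"jaw": -1},{"dx": 0,"dy": 0,"dz": 0,"yaw": 0,"jaw": -1}])

```text
time_s: 9.62
tcp_pos: [0.5586, 0.2345, 0.1564]
tool_rot: [3.138, -0.0, 1.75]
contact_force: [1.7, -0.5, 3.8]
grip_width: 0.015
gripper_force: 31.7
```

```bash
python3 -c "
from h import *
s=sense();print(s['contact_force'],s['torque'],s['tool_rot'],s['tcp_pos'],s['grip_width'])"
```

```text
[ 1.72240309 -0.50087386  3.75608931] [-0.13325673 -0.65405169  0.02425408] [ 3.13829371e+00 -3.66462720e-04  1.75001569e+00] [0.55861946 0.23446709 0.15644692] 0.014971207446831608
```

Call:
servo_tool(rows=[{"dx": 0,"dy": -0.2,"dz": 0.2,"yaw": 0,"jaw": -1},{"dx": 0,"dy": -0.2,"dz": 0.2,"yaw": 0,"jaw": -1},{"dx": 0,"dy": -0.2,"dz": 0.2,"yaw": 0,"jaw": -1},{"dx": 0,"dy": -0.2,"dz": 0.2,"yaw": 0,"jaw": -1},{"dx": 0,"dy": 0,"dz": 0,"yaw": 0,"jaw": -1}])

```text
time_s: 10.03
tcp_pos: [0.5502, 0.233, 0.1485]
tool_rot: [3.14, -0.0, 1.75]
contact_force: [-1.7, -1.8, 9.2]
grip_width: 0.0163
gripper_force: 31.1
```

```bash
python3 -c "
from h import *
s=sense();print(s['contact_force'],s['torque'])
c=grab('side');cv2.imwrite('pics/tilt1.png',cv2.resize(c['img'][130:250,190:350],None,fx=3,fy=3)[:,:,::-1])"
```

```text
[-1.7258545  -1.77361662  9.19567371] [-0.28359368 -0.45743921 -0.04057605]
```

View pics/tilt1.png

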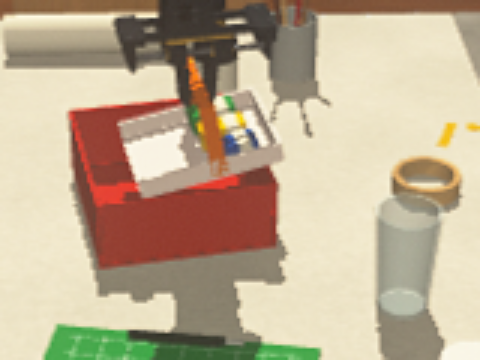

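Call:
servo_tool(rows=[{"dx": 0,"dy": -0.2,"dz": 0.25,"yaw": 0,"jaw": -1},{"dx": 0,"dy": -0.2,"dz": 0.25,"yaw": 0,"jaw": -1},{"dx": 0,"dy": -0.2,"dz": 0.25,"yaw": 0,"jaw": -1},{"dx": 0,"dy": -0.2,"dz": 0.25,"yaw": 0,"jaw": -1},{"dx": 0,"dy": -0.2,"dz": 0.25,"yaw": 0,"jaw": -1}])

```text
time_s: 10.5
tcp_pos: [0.5397, 0.2311, 0.1363]
tool_rot: [3.141, 0.0, 1.75]
contact_force: [-4.3, -3.2, 10.9]
grip_width: 0.0175
gripper_force: 33.4
```

Call:
servo_tool(rows=[{"dx": 0,"dy": -0.2,"dz": 0.3,"yaw": 0,"jaw": -1},{"dx": 0,"dy": -0.2,"dz": 0.3,"yaw": 0,"jaw": -1},{"dx": 0,"dy": -0.2,"dz": 0.3,"yaw": 0,"jaw": -1},{"dx": 0,"dy": 0,"dz": 0,"yaw": 0,"jaw": -1},{"dx": 0,"dy": 0,"dz": 0,"yaw": 0,"jaw": -1}])

```text
time_s: 10.92
tcp_pos: [0.533, 0.23, 0.1264]
tool_rot: [-3.14, 0.0, 1.75]
contact_force: [-5.2, -0.3, 5.5]
grip_width: 0.0183
gripper_force: 28.6
```

```bash
python3 -c "
from h import *
s=sense();print(s['contact_force'],s['torque'])
c=grab('side');cv2.imwrite('pics/tilt2.png',cv2.resize(c['img'][130:250,190:350],None,fx=3,fy=3)[:,:,::-1])"
```

```text
[-5.17472249 -0.33460516  5.53901081] [-0.18972705  0.24606187  0.07340163]
```

View pics/tilt2.png

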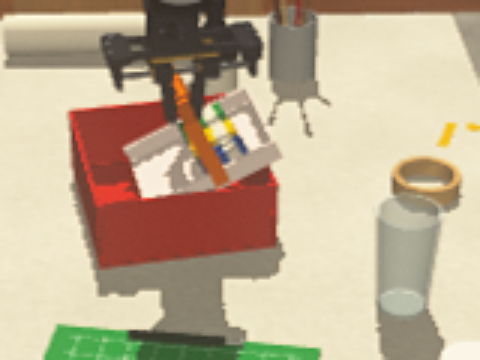

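Call:
servo_tool(rows=[{"dx": 0,"dy": 0.3,"dz": 0.1,"yaw": 0,"jaw": -1},{"dx": 0,"dy": 0.3,"dz": 0.1,"yaw": 0,"jaw": -1},{"dx": 0,"dy": 0.3,"dz": 0.1,"yaw": 0,"jaw": -1},{"dx": 0,"dy": 0.3,"dz": 0.1,"yaw": 0,"jaw": -1},{"dx": 0,"dy": 0,"dz": 0,"yaw": 0,"jaw": -1}])

```text
time_s: 11.38
tcp_pos: [0.5412, 0.2314, 0.1223]
tool_rot: [-3.133, 0.002, 1.751]
contact_force: [-12.7, -3.3, 10.9]
grip_width: 0.0182
gripper_force: 29.0
```

```bash
python3 -c "
from h import *
s=sense();print(s['contact_force'],s['torque'])
c=grab('side');cv2.imwrite('pics/tilt3.png',cv2.resize(c['img'][130:250,190:350],None,fx=3,fy=3)[:,:,::-1])"
```

```text
[-12.66738096  -3.30290004  10.86473125] [-0.61795675  2.06071038  0.03862705]
```

View pics/tilt3.png

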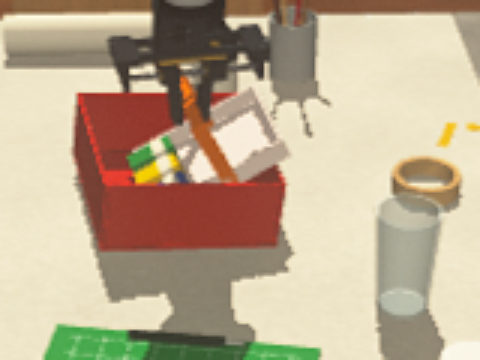

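Call:
servo_tool(rows=[{"dx": 0,"dy": 0,"dz": -0.4,"yaw": 0,"jaw": -1},{"dx": 0,"dy": 0,"dz": -0.6,"yaw": 0,"jaw": -1},{"dx": 0,"dy": 0,"dz": -0.6,"yaw": 0,"jaw": -1},{"dx": 0,"dy": 0,"dz": -0.4,"yaw": 0,"jaw": -1},{"dx": 0,"dy": 0,"dz": 0,"yaw": 0,"jaw": -1}])

```text
time_s: 11.85
tcp_pos: [0.547, 0.2324, 0.143]
tool_rot: [3.139, -0.001, 1.749]
contact_force: [1.1, 0.2, -3.9]
grip_width: 0.018
gripper_force: 31.3
```

```bash
cat >> h.py <<'E'
def blocks():
    s=sense();print(np.round(s['contact_force'],2),np.round(s['torque'],2),s['grip_width'])
    c=grab('side');h=cv2.cvtColor(c['img'],cv2.COLOR_RGB2HSV);cv2.imwrite('pics/last.png',c['img'][:,:,::-1])
    for n,lo,hi in [('green',(50,130,40),(75,255,255)),('yellow',(22,150,80),(32,255,255)),('blue',(105,150,40),(125,255,255)),('orange',(6,170,60),(17,255,255)),('white',(0,0,170),(40,28,255)),('red',(0,170,40),(4,255,255))]:
        m=cv2.inRange(h,lo,hi);m[:130]=0;m[222:]=0;m[:,:212]=0;m[:,292:]=0
        p=np.argwhere(m)[:,::-1]
        if len(p):print(n,len(p),p.mean(0).round(1),p.min(0),p.max(0))
E
python3 -c "
from h import *
blocks()"
```

```text
[ 1.14  0.17 -3.88] [-0.01 -0.03  0.04] 0.01799323150206055
green 20 [226.1 179.9] [223 178] [229 182]
yellow 38 [227.9 186.4] [225 183] [231 190]
blue 9 [230.4 191.4] [227 190] [233 193]
orange 155 [258.7 168.9] [232 150] [268 186]
white 85 [257.9 177.3] [239 164] [279 191]
red 1140 [246.7 196.8] [213 163] [281 217]
```

```bash
python3 -c "
import cv2
c=cv2.imread('pics/last.png');cv2.imwrite('pics/tilt4.png',cv2.resize(c[130:230,200:320],None,fx=5,fy=5,interpolation=cv2.INTER_CUBIC))"
```

```text
(no output)
```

View pics/tilt4.png

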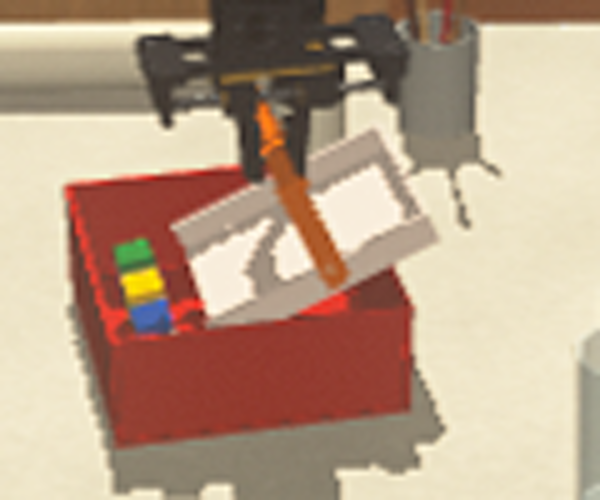

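Call:
servo_tool(rows=[{"dx": 0,"dy": 0,"dz": -1,"yaw": 0,"jaw": -1},{"dx": 0,"dy": 0,"dz": -2,"yaw": 0,"jaw": -1},{"dx": 0,"dy": 0,"dz": -2,"yaw": 0,"jaw": -1},{"dx": 0,"dy": 0,"dz": -2,"yaw": 0,"jaw": -1},{"dx": 0,"dy": 0,"dz": -2,"yaw": 0,"jaw": -1}])

```text
time_s: 12.32
tcp_pos: [0.5457, 0.232, 0.2335]
tool_rot: [-3.142, -0.0, 1.75]
contact_force: [0.1, 0.2, -2.6]
grip_width: 0.0177
gripper_force: 31.3
```

Call:
servo_tool(rows=[{"dx": 0,"dy": 0,"dz": -2,"yaw": 0.04,"jaw": -1},{"dx": 0,"dy": 0,"dz": -1,"yaw": 0.04,"jaw": -1},{"dx": -0.5,"dy": -0.2,"dz": 0,"yaw": 0.04,"jaw": -1},{"dx": -1,"dy": -0.4,"dz": 0,"yaw": 0.04,"jaw": -1},{"dx": -1.5,"dy": -0.5,"dz": 0,"yaw": 0,"jaw": -1}])

```text
time_s: 12.73
tcp_pos: [0.5357, 0.2021, 0.2625]
tool_rot: [3.141, -0.001, 1.589]
contact_force: [0.3, -0.6, -3.6]
grip_width: 0.0176
gripper_force: 31.3
```

Call:
servo_tool(rows=[{"dx": -2,"dy": -0.5,"dz": 0,"yaw": 0,"jaw": -1},{"dx": -2,"dy": -0.5,"dz": 0,"yaw": 0,"jaw": -1},{"dx": -2,"dy": -0.5,"dz": 0,"yaw": 0,"jaw": -1},{"dx": -2,"dy": -0.5,"dz": 0,"yaw": 0,"jaw": -1},{"dx": -2,"dy": -0.5,"dz": 0,"yaw": 0,"jaw": -1}])

```text
time_s: 13.15
tcp_pos: [0.512, 0.0991, 0.262]
tool_rot: [-3.14, 0.001, 1.589]
contact_force: [0.1, -0.1, -3.3]
grip_width: 0.0181
gripper_force: 31.3
```

Call:
servo_tool(rows=[{"dx": -2,"dy": -0.5,"dz": 0,"yaw": 0,"jaw": -1},{"dx": -2,"dy": -0.5,"dz": 0,"yaw": 0,"jaw": -1},{"dx": -2,"dy": -0.5,"dz": 0,"yaw": 0,"jaw": -1},{"dx": -2,"dy": -0.5,"dz": 0,"yaw": 0,"jaw": -1},{"dx": -2,"dy": -0.5,"dz": 0,"yaw": 0,"jaw": -1}])

```text
time_s: 13.57
tcp_pos: [0.4888, -0.0012, 0.262]
tool_rot: [-3.14, 0.001, 1.589]
contact_force: [-0.9, -0.5, -3.3]
grip_width: 0.0175
gripper_force: 31.3
```

Call:
servo_tool(rows=[{"dx": -2,"dy": -0.5,"dz": 0,"yaw": 0,"jaw": -1},{"dx": -2,"dy": -0.5,"dz": 0,"yaw": 0,"jaw": -1},{"dx": -2,"dy": -0.5,"dz": 0,"yaw": 0,"jaw": -1},{"dx": -2,"dy": -0.5,"dz": 0,"yaw": 0,"jaw": -1},{"dx": -2,"dy": -0.5,"dz": 0,"yaw": 0,"jaw": -1}])

```text
time_s: 13.98
tcp_pos: [0.4655, -0.1014, 0.2621]
tool_rot: [-3.14, 0.001, 1.589]
contact_force: [0.1, -0.3, -3.2]
grip_width: 0.0181
gripper_force: 31.3
```

Call:
servo_tool(rows=[{"dx": -2,"dy": -0.3,"dz": 0,"yaw": 0,"jaw": -1},{"dx": -2,"dy": -0.3,"dz": 0,"yaw": 0,"jaw": -1},{"dx": -1.5,"dy": 0,"dz": 0,"yaw": 0,"jaw": -1},{"dx": -1,"dy": 0,"dz": 0,"yaw": 0,"jaw": -1},{"dx": 0,"dy": 0,"dz": 0,"yaw": 0,"jaw": -1}])

```text
time_s: 14.4
tcp_pos: [0.4612, -0.1678, 0.2619]
tool_rot: [-3.14, 0.001, 1.585]
contact_force: [-0.5, -0.5, -3.9]
grip_width: 0.0177
gripper_force: 31.3
```

Run:
```python
from h import *
s=sense();print(s['tcp_pos'],s['tool_rot'],s['contact_force'],s['grip_width'])
c=grab('side');cv2.imwrite('pics/back.png',c['img'][:,:,::-1])
# unseen-by-eye tilt estimate: dominant white region line fits
x,y,z=s['tcp_pos'];z+=.019
h=cv2.cvtColor(c['img'],cv2.COLOR_RGB2HSV)
for th in (0,15,20,25,30,35):
    a=np.radians(th);R=lambda px_,pz:(x+px_*np.cos(a)-pz*np.sin(a), z+px_*np.sin(a)+pz*np.cos(a))
    ps=[]
    for tx,ty,tz in ((-90,-75,0),(-90,-75,26),(90,-75,0),(90,-75,26),(90,75,26),(-90,75,26)):
        X,Z=R((tx-10)/1000,(tz-91)/1000);ps.append([X,y+ty/1000,Z])
    print(th,px(c,ps).round(0).tolist())
```

```text
[ 0.46120247 -0.16783192  0.26193687] [-3.14049087e+00  1.47176732e-03  1.58488961e+00] [-0.51277628 -0.46553759 -3.94130737] 0.01773174604159137
0 [[192.0, 231.0], [191.0, 224.0], [256.0, 230.0], [256.0, 222.0], [255.0, 194.0], [196.0, 195.0]]
15 [[202.0, 237.0], [199.0, 230.0], [264.0, 223.0], [261.0, 215.0], [259.0, 188.0], [203.0, 202.0]]
20 [[206.0, 239.0], [202.0, 232.0], [266.0, 220.0], [262.0, 213.0], [261.0, 185.0], [206.0, 203.0]]
25 [[210.0, 240.0], [206.0, 234.0], [267.0, 217.0], [263.0, 210.0], [261.0, 183.0], [208.0, 205.0]]
30 [[214.0, 241.0], [209.0, 235.0], [269.0, 214.0], [264.0, 207.0], [262.0, 180.0], [212.0, 206.0]]
35 [[218.0, 242.0], [212.0, 236.0], [270.0, 211.0], [264.0, 205.0], [262.0, 177.0], [215.0, 207.0]]
```

Call:
servo_tool(rows=[{"dx": -1,"dy": 0,"dz": 1,"yaw": 0,"jaw": -1},{"dx": -1.4,"dy": 0,"dz": 1.5,"yaw": 0,"jaw": -1},{"dx": -1,"dy": 0,"dz": 2,"yaw": 0,"jaw": -1},{"dx": 0,"dy": 0,"dz": 2,"yaw": 0,"jaw": -1},{"dx": 0,"dy": 0,"dz": 2,"yaw": 0,"jaw": -1}])

```text
time_s: 14.87
tcp_pos: [0.4627, -0.1989, 0.1758]
tool_rot: [3.142, -0.0, 1.59]
contact_force: [0.3, 0.9, -3.5]
grip_width: 0.0179
gripper_force: 31.3
```

Call:
servo_tool(rows=[{"dx": 0,"dy": 0,"dz": 2,"yaw": 0,"jaw": -1},{"dx": 0,"dy": 0,"dz": 1.5,"yaw": 0,"jaw": -1},{"dx": 0,"dy": 0,"dz": 1,"yaw": 0,"jaw": -1},{"dx": 0,"dy": 0,"dz": 0.5,"yaw": 0,"jaw": -1},{"dx": 0,"dy": 0,"dz": 0,"yaw": 0,"jaw": -1}])

```text
time_s: 15.28
tcp_pos: [0.4625, -0.1982, 0.1263]
tool_rot: [-3.14, -0.001, 1.591]
contact_force: [0.7, 0.3, -1.9]
grip_width: 0.0181
gripper_force: 31.3
```

Call:
servo_tool(rows=[{"dx": 0,"dy": 0,"dz": 0.3,"yaw": 0,"jaw": -1},{"dx": 0,"dy": 0,"dz": 0.3,"yaw": 0,"jaw": -1},{"dx": 0,"dy": 0,"dz": 0.3,"yaw": 0,"jaw": -1},{"dx": 0,"dy": 0,"dz": 0.3,"yaw": 0,"jaw": -1},{"dx": 0,"dy": 0,"dz": 0,"yaw": 0,"jaw": -1}])

```text
time_s: 15.7
tcp_pos: [0.4627, -0.199, 0.115]
tool_rot: [-3.141, 0.0, 1.59]
contact_force: [-0.1, 0.6, -3.1]
grip_width: 0.0182
gripper_force: 31.3
```

Call:
servo_tool(rows=[{"dx": 0,"dy": 0,"dz": 0.3,"yaw": 0,"jaw": -1},{"dx": 0,"dy": 0,"dz": 0.3,"yaw": 0,"jaw": -1},{"dx": 0,"dy": 0.3,"dz": 0.3,"yaw": 0,"jaw": -1},{"dx": 0,"dy": 0.4,"dz": 0.2,"yaw": 0,"jaw": -1},{"dx": 0,"dy": 0.4,"dz": 0.2,"yaw": 0,"jaw": -1}])

```text
time_s: 16.12
tcp_pos: [0.4743, -0.1987, 0.102]
tool_rot: [3.141, 0.0, 1.59]
contact_force: [-1.0, -0.8, -2.3]
grip_width: 0.0179
gripper_force: 31.8
```

Call:
servo_tool(rows=[{"dx": 0,"dy": 0.4,"dz": 0.2,"yaw": 0,"jaw": -1},{"dx": 0,"dy": 0.4,"dz": 0.2,"yaw": 0,"jaw": -1},{"dx": 0,"dy": 0.4,"dz": 0.2,"yaw": 0,"jaw": -1},{"dx": 0,"dy": 0.4,"dz": 0.2,"yaw": 0,"jaw": -1},{"dx": 0,"dy": 0,"dz": 0,"yaw": 0,"jaw": -1}])

```text
time_s: 16.53
tcp_pos: [0.4909, -0.1982, 0.0939]
tool_rot: [3.141, -0.0, 1.59]
contact_force: [0.8, 0.2, -2.0]
grip_width: 0.0162
gripper_force: 32.1
```

Call:
servo_tool(rows=[{"dx": 0,"dy": 0.4,"dz": 0.3,"yaw": 0,"jaw": -1},{"dx": 0,"dy": 0.4,"dz": 0.3,"yaw": 0,"jaw": -1},{"dx": 0,"dy": 0.4,"dz": 0.3,"yaw": 0,"jaw": -1},{"dx": 0,"dy": 0.4,"dz": 0.3,"yaw": 0,"jaw": -1},{"dx": 0,"dy": 0.3,"dz": 0.2,"yaw": 0,"jaw": -1}])

```text
time_s: 16.95
tcp_pos: [0.5092, -0.198, 0.0797]
tool_rot: [-3.141, -0.0, 1.59]
contact_force: [-0.5, -0.6, -2.7]
grip_width: 0.015
gripper_force: 33.3
```

Call:
servo_tool(rows=[{"dx": 0,"dy": 0.2,"dz": 0.2,"yaw": 0,"jaw": -1},{"dx": 0,"dy": 0,"dz": 0.1,"yaw": 0,"jaw": -1},{"dx": 0,"dy": 0,"dz": 0.1,"yaw": 0,"jaw": -1},{"dx": 0,"dy": 0,"dz": 0,"yaw": 0,"jaw": -1},{"dx": 0,"dy": 0,"dz": 0,"yaw": 0,"jaw": -1}])

```text
time_s: 17.37
tcp_pos: [0.5112, -0.198, 0.0765]
tool_rot: [3.141, 0.0, 1.59]
contact_force: [1.3, 1.1, -0.4]
grip_width: 0.0143
gripper_force: 33.4
```

Run:
```python
from h import *
s=sense();print(s['tcp_pos'],s['contact_force'],s['torque'],s['grip_width'])
c=grab('side')
a=cv2.resize(c['img'][215:310,185:305],(480,380),interpolation=cv2.INTER_CUBIC);b=cv2.resize(c['img'][150:230,200:290],(300,267),interpolation=cv2.INTER_CUBIC)
o=np.zeros((380,790,3),np.uint8);o[:,:480]=a;o[:267,490:]=b;cv2.imwrite('pics/down.png',o[:,:,::-1])
```

```text
[ 0.51120065 -0.19798118  0.07650204] [ 1.28170806  1.12777275 -0.43240734] [-0.06375659 -0.24929634  0.02482181] 0.01426090669582626
```

Call:
servo_tool(rows=[{"dx": 0,"dy": 0.1,"dz": 0.1,"yaw": 0,"jaw": -1},{"dx": 0,"dy": 0,"dz": 0.1,"yaw": 0,"jaw": -1},{"dx": 0,"dy": 0,"dz": 0.1,"yaw": 0,"jaw": -1},{"dx": 0,"dy": 0,"dz": 0,"yaw": 0,"jaw": -1},{"dx": 0,"dy": 0,"dz": 0,"yaw": 0,"jaw": -1}])

```text
time_s: 17.83
tcp_pos: [0.512, -0.198, 0.0733]
tool_rot: [3.141, 0.0, 1.59]
contact_force: [2.5, 0.7, 0.6]
grip_width: 0.0144
gripper_force: 32.3
```

Call:
servo_tool(rows=[{"dx": 0,"dy": 0,"dz": 0.1,"yaw": 0,"jaw": -1},{"dx": 0,"dy": 0,"dz": 0.1,"yaw": 0,"jaw": -1},{"dx": 0,"dy": 0,"dz": 0.1,"yaw": 0,"jaw": -1},{"dx": 0,"dy": 0,"dz": 0,"yaw": 0,"jaw": -1},{"dx": 0,"dy": 0,"dz": 0,"yaw": 0,"jaw": -1}])

```text
time_s: 18.25
tcp_pos: [0.5117, -0.198, 0.0701]
tool_rot: [-3.141, 0.0, 1.59]
contact_force: [2.1, -1.2, 0.5]
grip_width: 0.0146
gripper_force: 31.1
```

Run:
```python
from h import *
s=sense();print(s['tcp_pos'],s['contact_force'],s['torque'],s['grip_width'])
c=grab('side')
# compare tray appearance to start picture (same pose): white mask correlation
a=cv2.imread('pics/side0.png')[:,:,::-1]
for i in (a,c['img']):
    h=cv2.cvtColor(np.ascontiguousarray(i),cv2.COLOR_RGB2HSV);m=cv2.inRange(h,(0,0,120),(40,50,255));m[:245]=0;m[292:]=0;m[:,:205]=0;m[:,285:]=0
    k,l,st,ce=cv2.connectedComponentsWithStats(m);j=1+np.argmax(st[1:,4]);p=np.argwhere(l==j)[:,::-1];print(st[j],[p[np.argmax(p@d)].tolist() for d in ([1,1],[1,-1],[-1,1],[-1,-1])])
```

```text
[ 0.51169132 -0.19796252  0.07014555] [ 2.11865565 -1.19554888  0.52852255] [-0.01059589 -0.32498339  0.0491411 ] 0.014553505168768206
[213 255  30  32 692] [[242, 286], [241, 255], [213, 282], [215, 259]]
[214 256  30  26 613] [[243, 275], [242, 256], [214, 281], [217, 258]]
```

Call:
servo_tool(rows=[{"dx": 0,"dy": 0,"dz": 0,"yaw": 0,"jaw": -0.6},{"dx": 0,"dy": 0,"dz": 0,"yaw": 0,"jaw": -0.6},{"dx": 0,"dy": 0,"dz": 0,"yaw": 0,"jaw": -0.5},{"dx": 0,"dy": 0,"dz": 0,"yaw": 0,"jaw": -0.3},{"dx": 0,"dy": 0,"dz": 0,"yaw": 0,"jaw": 0}])

```text
time_s: 18.72
tcp_pos: [0.5111, -0.1981, 0.0701]
tool_rot: [-3.14, 0.0, 1.59]
contact_force: [-0.7, -0.5, 0.7]
grip_width: 0.0334
gripper_force: 0.0
```

Call:
servo_tool(rows=[{"dx": 0,"dy": 0,"dz": 0,"yaw": 0,"jaw": 0.5},{"dx": 0,"dy": 0,"dz": 0,"yaw": 0,"jaw": 1},{"dx": 0,"dy": 0,"dz": 0,"yaw": 0,"jaw": 1},{"dx": 0,"dy": 0,"dz": 0,"yaw": 0,"jaw": 1},{"dx": 0,"dy": 0,"dz": 0,"yaw": 0,"jaw": 1}])

```text
time_s: 19.13
tcp_pos: [0.5118, -0.198, 0.0702]
tool_rot: [-3.142, 0.0, 1.59]
contact_force: [-0.2, -0.7, -0.5]
grip_width: 0.0664
gripper_force: 0.0
```

Call:
servo_tool(rows=[{"dx": 0,"dy": 0,"dz": 0,"yaw": 0,"jaw": 1},{"dx": 0,"dy": 0,"dz": 0,"yaw": 0,"jaw": 1},{"dx": 0,"dy": 0,"dz": 0,"yaw": 0,"jaw": 1},{"dx": 0,"dy": 0,"dz": -0.5,"yaw": 0,"jaw": 1},{"dx": 0,"dy": 0,"dz": -1,"yaw": 0,"jaw": 1}])

```text
time_s: 19.55
tcp_pos: [0.511, -0.1978, 0.0849]
tool_rot: [-3.14, -0.0, 1.59]
contact_force: [-0.2, 1.0, -0.7]
grip_width: 0.0879
gripper_force: 0.0
```

Call:
servo_tool(rows=[{"dx": 0,"dy": 0,"dz": -2,"yaw": 0,"jaw": 1},{"dx": 0,"dy": 0,"dz": -3,"yaw": 0,"jaw": 1},{"dx": 0,"dy": 0,"dz": -3,"yaw": 0,"jaw": 1},{"dx": 0,"dy": 0,"dz": -3,"yaw": 0,"jaw": 1},{"dx": 0,"dy": 0,"dz": -3,"yaw": 0,"jaw": 1}])

```text
time_s: 19.97
tcp_pos: [0.5115, -0.1978, 0.2277]
tool_rot: [3.141, 0.0, 1.59]
contact_force: [1.4, -0.5, -0.0]
grip_width: 0.0882
gripper_force: 0.0
```

Run:
```python
from h import *
c=grab('side')
a=cv2.resize(c['img'][215:310,185:305],(480,380),interpolation=cv2.INTER_CUBIC);b=cv2.resize(c['img'][150:230,200:290],(300,267),interpolation=cv2.INTER_CUBIC)
o=np.zeros((380,790,3),np.uint8);o[:,:480]=a;o[:267,490:]=b;cv2.imwrite('pics/fin.png',o[:,:,::-1])
```

```text
(no output)
```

View pics/fin.png

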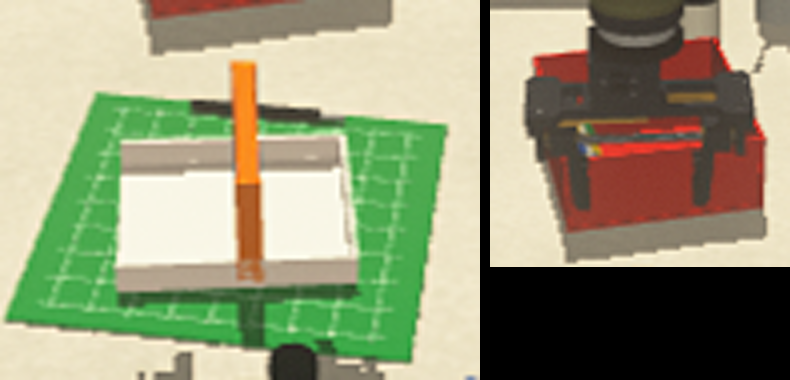

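The tray sits flat and empty in the middle of the mat around (240,215), with the pen in place. The blocks show inside the upright tub at (590,140).

```bash
python3 -c "
from plant import close_job
print(close_job())"
```

```text
the job is handed in; nothing more can be done
None
```

The job is handed in: all three blocks are in the upright tub, shifted slightly by the tipping, and the empty tray is flat on the mat and released, after about 20 s of robot time.

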